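Stow the small tin in the push-release pantry drawer

ROBOT

A 6-joint arm with a two-finger parallel gripper is mounted at the origin on a cart in front of the work surface, level with it; the furniture and walls round the work are solid. World frame = base frame: x ahead of the robot, y to its left, z up, the work surface at z = 0. Lengths are in m, angles in rad, forces in N, time in s.
With the tool pointing down it reaches from about 0.275 to 0.775 m from the base axis. Payload 14.6 kg.
Tool frame: the origin (TCP) lies between the finger pads; the fingertips stand 8 mm ahead of it and the grasp point (between the pads) lies 11 mm behind it; y points along the fingers, x is the direction in which the jaws open and shut, and the axes are right-handed (so a half turn about y gives the same grasp; the last joint's range is limited). The gripper opens to 85 mm and grips with 20 to 120 N. Pads are 22 mm wide; open, the fingers measure 114 mm over their backs; the gripper's body (76 mm by 85 mm) begins 54 mm behind the grasp point. The pads swing forward as they close: fully open they stand 13 mm farther back than shut.
Start: joints at [-1.427, 0.263, -0.048, 1.259, 0, 1.415], TCP at [0.155, -0.502, 0.239] pointing down, gripper open.
Joint ranges: [-2.65, 2.65], [-0.89, 1.7], [-1.18, 1.37], [-2.13, 2.11], [-1.35, 1.29], [-3.14, 3.14]. Speed limits (rad/s): [1.89, 1.89, 2.57, 2.79, 3.14, 3.14].

INTERFACE

Orientations are given as [roll, pitch, yaw] about the fixed x, y, z axes, in that order (R = Rz(yaw) Ry(pitch) Rx(roll)).
In Python, from station import r gives the robot as it stands.
- The arm moves only by the shell command python3 -m handwheel 'ROWS'. ROWS is JSON, a list of rows, each an object of numbers: "x", "y", "z": the shift along the world's x, y, z in m; "wx", "wy", "wz": the turn, a rotation vector about the world's x, y, z in rad; "fingers": the finger opening in m, from 0 to 0.0854. In form: [{"x": .., "y": .., "z": .., "wx": .., "wy": .., "wz": .., "fingers": ..}, ...]. A call has 1 to 12 rows; each row is the pose to reach, as a shift and turn from the pose commanded when the call began; what a row does not reach only later rows make up. A row lasts 1/8 s, in which the tool goes at most 62.5 mm and 10.7 degrees, less where a joint would pass 70% of its speed; a pose out of reach is approached as far as the arm can. A call with a gripper value outside its range is refused whole. The fingers move at their own pace and stop on an object; the grip force is fixed at half the most. Time passes only in rows, so rows that repeat a pose let the fingers close. It gives the time, the measured TCP pose, the force and the opening at its end, in the units of the state.
- r.state(): the state, without advancing time (a new reading comes with each control period).
- r.capture(name): name is "side" or "top"; returns a dict with "color" (480x640x3 uint8, blue, green, red), "z_map" (480x640 float32, m along the optical axis (not along the pixel's ray), 0 where there is no reading), "camera_matrix" (3x3 intrinsics, pixels), "rvec" (rotation vector, rad) and "tvec" (3), from world to camera coordinates, as OpenCV has them. Camera axes: x right, y down, z forward; pixel columns grow to the right and rows downward; lengths in m; the calibration is good to about 2 mm. A picture is of the moment at which its call begins.
- r.hand_in(): hands the job in, once; it reports no verdict.
The state is a dict: "time_s": time; "qpos": joint angles; "qd": joint speeds; "effort": joint torques, N m; "eef_pos": TCP position; "tcp_rot": TCP orientation; "force": force on the tool from outside, world axes, zero at the start; "wrist_torque": the same for the moment, N m; "finger_gap": finger opening in m.
Only numpy, scipy, OpenCV 4.12 (cv2) and the standard library are available. Lean on these libraries where they do the work, as an engineer would, in place of code of your own. Each camera call takes 0.05 s, during which the arm holds its last target.

TASK

Put the smallest tin away in the white caddy: press the round key on the caddy's top so that the latched drawer springs out, stand the tin upright in the drawer and let go of it, then push the drawer fully home until it clicks and stays shut. Press the key and the drawer gently, set the tin down rather than dropping it, and leave the other things where they stand.

Things in the scene. Friction and masses are not known exactly. Their poses are not given: they have to be found in the camera images.
- caddy: Fixed white box on the worktop, 170 mm deep (x) by 170 mm wide (y) by 110 mm high, one drawer filling its open front, which is turned toward the robot and to its right. Origin at the centre of its underside; x points into the box, away from the drawer front (the front edge of the box is at x = -85 mm), y along its width, z up. The opening is 84 mm high above the drawer's floor.
- key_seat (a point): Point on the caddy's top face under the middle of the round steel release key (27 mm across): 30 mm behind the box's front edge, 60 mm to its +y side, 110 mm above the worktop. Up, the key's flat top stands 12 to 20 mm above it (differs from case to case). Pressed down it moves 10 mm to a stop, spring 1.5 N rising to 4.5 N, and frees the drawer after 3 to 8 mm (differs, cannot be seen).
- release_key (a joint): How far the release key is pressed, m: 0 up, 0.010 fully down. It springs back up when let go. It is also pushed down 3 to 8 mm by the latch as the drawer is closed, and snaps up again when the drawer latches.
- drawer (a joint): How far the drawer is out, m: 0 latched shut, 0.090 fully out. A spring pushes it out, 6 N shut, 4.2 N out; it comes out in about half a second. Over the last 20 mm of closing it meets the latch and the push needed rises to 8 to 12 N; it latches at 0 and a stiff rubber stop follows at -0.002. It is pushed home along the caddy's +x. Let go before that, it comes out again.
- drawer_floor (a point): Point on the drawer's inner floor, midway across, 41 mm behind its inner front wall; moves with the drawer, axes as the caddy. Fully out it lies 48 mm before the box's front edge, 18 mm above the worktop. Tray inside: 102 mm wide, 144 mm long, walls 20 mm high. The flat metal front, 164 mm wide, its top 100 mm above the worktop, has its outer face 56 to 68 mm ahead (-x) of this point (differs).
- small_tin_mid (a point): Centre (half-way up) of the smallest tin: upright cylinder, 58 mm across, 72 mm high, on the worktop beside the caddy, 0.14 to 0.24 kg. The tin to be put in the drawer. z is its axis.
- wide_tin_mid (a point): Centre of a wider, lower tin, 75 mm across, 58 mm high, loose; to be left alone.
- spice_jar_mid (a point): Centre of a slim spice jar with a red cap, 45 mm across, 106 mm high, loose; to be left alone.
Mind the look-alikes: they are no part of the job. Leave any yellow look-alike of the part that bears small_tin_mid alone.

How it is judged:
By the outcome, as a careful person would: the job done as asked, in the order asked, and still so for the second after the job is handed in, with the robot touching nothing.
It also fails if it takes over 72 s, if anything falls off the work surface, if the arm or the gripper's body presses on something with over 40 N, if the wrist force passes 120 N, or if a joint passes its speed limit or range.

## Working session

There is one attempt and no reset: what is moved stays moved. The work goes in short steps, Python scripts to look and compute and a shell command to move; the robot and the scene stay as the last step left them, time stands still between calls to the robot, and variables do not carry over. Pictures are saved under pics/ and viewed, and the job is handed in when it is done.

```bash
mkdir -p pics
cat > h.py <<'E'
import numpy as np, cv2
from station import r
def cap(n,f):
    c=r.capture(n); cv2.imwrite('pics/'+f+'.png',c['color']); np.savez('pics/'+f+'.npz',**c); return c
def load(f): return np.load('pics/'+f+'.npz')
def w(c,u,v,z=None):
    K=c['camera_matrix'];R=cv2.Rodrigues(c['rvec'])[0];t=np.array(c['tvec']).ravel()
    if z is None: z=np.asarray(c['z_map'])[int(v),int(u)]
    p=np.linalg.inv(K)@np.array([u,v,1.])*z
    return R.T@(p-t)
def wmap(c):
    K=c['camera_matrix'];R=cv2.Rodrigues(c['rvec'])[0];t=np.array(c['tvec']).ravel()
    z=np.asarray(c['z_map']);v,u=np.mgrid[:480,:640]
    p=np.stack([(u-K[0,2])/K[0,0]*z,(v-K[1,2])/K[1,1]*z,z],-1)-t
    P=p@R; P[z==0]=np.nan; return P
def crop(f,u0,v0,u1,v1,k,o):
    im=cv2.imread('pics/'+f+'.png')[v0:v1,u0:u1]; cv2.imwrite('pics/'+o+'.png',cv2.resize(im,None,fx=k,fy=k,interpolation=cv2.INTER_CUBIC))
E
python3 - <<'E'
from h import *
cap('top','top0');cap('side','side0');s=r.state()
for k,v in s.items():print(k,np.round(v,4))
E
```

```text
time_s 0.1
qpos [-1.4273  0.2635 -0.0489  1.2594 -0.      1.4155]
qd [-0.0006 -0.0008  0.0011  0.0003 -0.0015 -0.001 ]
effort [ 7.20000e-03 -6.38575e+01  3.85063e+01  1.01000e-02  1.00000e-04
  0.00000e+00]
eef_pos [ 0.1545 -0.5015  0.2389]
tcp_rot [-1.5706e+00  1.0000e-03 -1.2720e+00]
force [-0.3209 -0.1734 -0.3493]
wrist_torque [-0.0231 -0.0006  0.0579]
finger_gap 0.0855
```

View pics/top0.png

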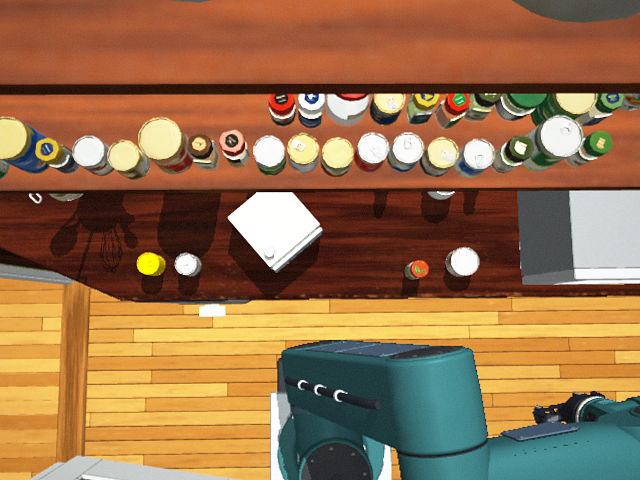

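View pics/side0.png

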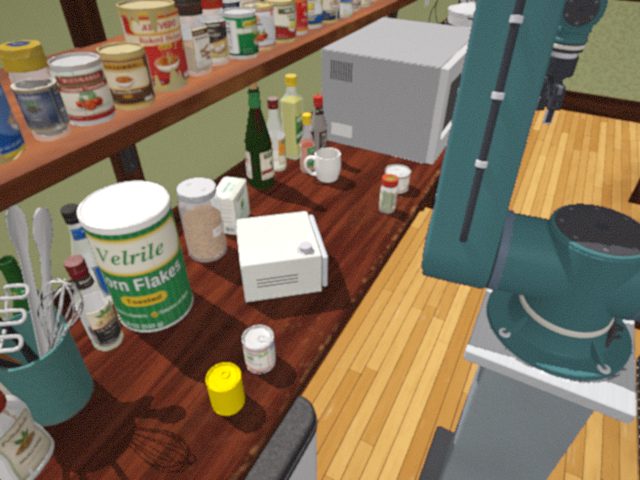

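Run:
```python
from h import *
c=load('top0');P=wmap(c)
for n,u,v in [('white',187,262),('yellow',150,262),('wide',462,260),('jar',419,268),('key',269,252),('caddytop',275,220),('front',300,240),('table',220,285),('table2',350,250),('shelf',300,175),('shelfedge',300,188),('corner',263,194),('L',229,217),('floor',200,340),('microwave',600,240)]:
    print(n,np.round(P[v,u],4))
crop('top0',130,180,340,300,3.8,'top0c')
crop('side0',190,190,350,430,2.5,'side0c')
s=load('side0');Q=wmap(s)
for n,u,v in [('white',258,333),('yellow',225,372),('box',280,235),('key',306,247)]: print(n,np.round(Q[v,u],4))
```

```text
white [0.4997 0.3704 0.0654]
yellow [0.5004 0.4668 0.0655]
wide [ 0.5005 -0.3575  0.0552]
jar [ 0.4766 -0.2317  0.104 ]
key [0.5186 0.1521 0.1247]
caddytop [0.6021 0.1375 0.1132]
front [0.5497 0.0737 0.1155]
table [0.4415 0.2926 0.0045]
table2 [ 0.535  -0.0632  0.0011]
shelf [0.6291 0.0704 0.4903]
shelfedge [0.6042 0.0706 0.4886]
corner [0.6702 0.1684 0.1131]
L [0.6117 0.2561 0.1068]
floor [ 0.2467  0.5104 -0.9076]
microwave [ 0.52   -0.5903  0.3223]
white [0.4996 0.3652 0.0664]
yellow [0.499  0.4642 0.0687]
box [0.5928 0.1383 0.1106]
key [0.5115 0.1626 0.1249]
```

View pics/top0c.png

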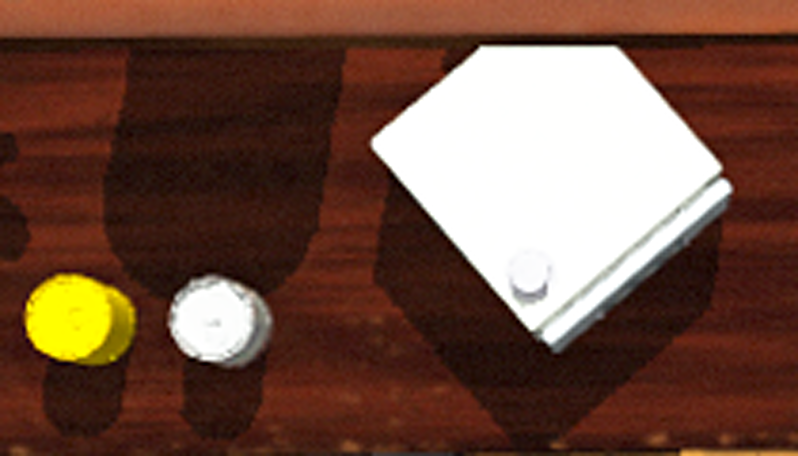

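View pics/side0c.png

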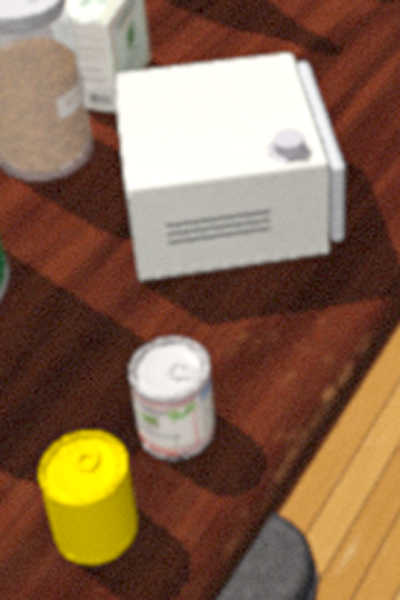

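Run:
```python
from h import *
c=load('top0')
K=c['camera_matrix'];R=cv2.Rodrigues(c['rvec'])[0];t=np.array(c['tvec']).ravel()
C=-R.T@t; print('cam',C)
def ray(u,v,zw):
    d=R.T@(np.linalg.inv(K)@np.array([u,v,1.])); return C+d*(zw-C[2])/d[2]
cr=lambda x,y,z: ray(130+(x+.5)/3.8-.5,180+(y+.5)/3.8-.5,z)
L=cr(370,142,.11);F=cr(538,332,.11);Rr=cr(720,170,.11)
print(L,F,Rr,np.linalg.norm(L-F),np.linalg.norm(Rr-F))
xd=(L-F);print('yaw from side',np.degrees(np.arctan2(xd[1],xd[0])));yd=F-Rr;print('yaw from front',np.degrees(np.arctan2(yd[1],yd[0]))-90)
print('fronttop',cr(555,352,.1),cr(733,188,.1),cr(541,338,.1))
P=wmap(c)
# tins top fits
for n,u0,u1 in [('white',172,205),('yellow',133,170)]:
    q=P[250:282,u0:u1].reshape(-1,3);q=q[(q[:,2]>.062)&(q[:,2]<.08)]
    print(n,len(q),(np.nanmax(q[:,:2],0)+np.nanmin(q[:,:2],0))/2,np.ptp(q[:,:2],axis=0),q[:,:2].mean(0),q[:,2].max())
q=P[240:265,255:285].reshape(-1,3);q=q[q[:,2]>.118];print('key',len(q),q.mean(0),np.median(q[:,2]),np.ptp(q,axis=0),(q.max(0)+q.min(0))/2)
s=load('side0');Q=wmap(s)
q=Q[235:262,290:325].reshape(-1,3);q=q[(q[:,2]>.118)];print('key side',len(q),q.mean(0),np.median(q[:,2]),(q.max(0)+q.min(0))/2)
q=Q[325:345,240:277].reshape(-1,3);q=q[(q[:,2]>.062)&(q[:,2]<.08)];print('tin side',len(q),q.mean(0),(q.max(0)+q.min(0))/2,np.percentile(q[:,2],[5,50,95]))
# caddy top from side cam: points
m=(abs(Q[...,2]-.11)<.004)&(np.arange(480)[:,None]>200)&(np.arange(480)[:,None]<280);m[:,:230]=0;m[:,330:]=0
q=Q[m][:,:2].astype(np.float32);print(len(q),cv2.minAreaRect(q))
# front panel top plane
m=(Q[...,2]>.09)&(Q[...,2]<.105);m[:205]=0;m[300:]=0;m[:,:305]=0;m[:,332:]=0
q=Q[m];print(len(q),q.min(0),q.max(0))
```

```text
cam [0.37501111 0.06420592 1.54704555]
[0.61118216 0.260838   0.11      ] [0.48160225 0.14741733 0.11      ] [0.59059981 0.02429656 0.11      ] 0.17220685009830927 0.1644359817702982
yaw from side 41.19550142185954
yaw from front 41.518136714517965
fronttop [0.4687436  0.13654967 0.1       ] [0.57964788 0.01527839 0.1       ] [0.47827222 0.14597526 0.1       ]
white 370 [0.49527681 0.37280773] [0.05541037 0.05641328] [0.49450275 0.37418283] 0.07869634658642963
yellow 382 [0.49622448 0.47176127] [0.05552963 0.05661705] [0.49667206 0.47179363] 0.07980371598882349
key 84 [0.52007717 0.15288638 0.12383178] 0.12375622380897094 [0.04842276 0.04037623 0.01233724] [0.52040608 0.14477963 0.12425167]
key side 102 [0.51685102 0.15830312 0.12343819] 0.12401054155636121 [0.51679004 0.1572743  0.12287521]
tin side 531 [0.49499333 0.37266174 0.06956277] [0.4926437  0.37523556 0.06862666] [0.0671381  0.06953787 0.07250766]
3496 ((0.5986469388008118, 0.14611020684242249), (0.16997438669204712, 0.17337071895599365), 40.35226821899414)
320 [0.47200845 0.02228593 0.09010344] [0.57863229 0.17953562 0.10485209]
```

White tin at top-image (187,265) is 58 mm across and about 72 mm high, so it is the small tin. The yellow one at (150,264) is the look-alike, and (462,262) is the wide tin. The caddy is at about (0.6005, 0.1425) with a yaw of about 41°. The key top is at z≈0.124. First I'll move toward the key with the fingers closed.

```bash
python3 -m handwheel '[{"x":0.03,"y":0.05,"wz":0.15,"fingers":0},{"x":0.06,"y":0.10,"wz":0.3,"fingers":0},{"x":0.09,"y":0.15,"wz":0.45,"fingers":0},{"x":0.12,"y":0.2,"wz":0.6,"fingers":0},{"x":0.15,"y":0.25,"wz":0.75,"fingers":0},{"x":0.18,"y":0.3,"wz":0.9,"fingers":0},{"x":0.2,"y":0.35,"wz":1.05,"fingers":0},{"x":0.22,"y":0.4,"wz":1.2,"fingers":0},{"x":0.22,"y":0.45,"wz":1.35,"fingers":0},{"x":0.22,"y":0.5,"wz":1.5,"fingers":0},{"x":0.22,"y":0.5,"wz":1.6,"fingers":0}]'
python3 - <<'E'
from h import *
s=r.state()
for k in ['time_s','qpos','eef_pos','tcp_rot','force','finger_gap']:print(k,np.round(s[k],4))
c=load('top0')
K=c['camera_matrix'];R=cv2.Rodrigues(c['rvec'])[0];t=np.array(c['tvec']).ravel();C=-R.T@t
for x,y in [(530,268)]:
    d=R.T@(np.linalg.inv(K)@np.array([130+x/3.8-.4,180+y/3.8-.4,1.]));print(C+d*(.125-C[2])/d[2])
E
```

```text
time_s 0.1
qpos [-1.4273  0.2635 -0.0489  1.2594 -0.      1.4155]
eef_pos [ 0.1545 -0.5015  0.2389]
tcp_rot [-1.5706e+00  1.0000e-03 -1.2720e+00]
force [-0.3209 -0.1734 -0.3493]
finger_gap 0.0855
[0.52328676 0.15194185 0.125     ]schema error: expected keys x, y, z, wx, wy, wz, fingers
```

All keys are required in every row.

```bash
python3 -m handwheel '[{"x":0.03,"y":0.05,"z":0,"wx":0,"wy":0,"wz":0.15,"fingers":0},{"x":0.06,"y":0.10,"z":0,"wx":0,"wy":0,"wz":0.3,"fingers":0},{"x":0.09,"y":0.15,"z":0,"wx":0,"wy":0,"wz":0.45,"fingers":0},{"x":0.12,"y":0.2,"z":0,"wx":0,"wy":0,"wz":0.6,"fingers":0},{"x":0.15,"y":0.25,"z":0,"wx":0,"wy":0,"wz":0.75,"fingers":0},{"x":0.18,"y":0.3,"z":0,"wx":0,"wy":0,"wz":0.9,"fingers":0},{"x":0.2,"y":0.35,"z":0,"wx":0,"wy":0,"wz":1.05,"fingers":0},{"x":0.22,"y":0.4,"z":0,"wx":0,"wy":0,"wz":1.2,"fingers":0},{"x":0.22,"y":0.45,"z":0,"wx":0,"wy":0,"wz":1.35,"fingers":0},{"x":0.22,"y":0.5,"z":0,"wx":0,"wy":0,"wz":1.5,"fingers":0},{"x":0.22,"y":0.5,"z":0,"wx":0,"wy":0,"wz":1.6,"fingers":0}]'
cat > st.py <<'E'
from h import *
s=r.state()
for k in ['time_s','qpos','eef_pos','tcp_rot','force','finger_gap']:print(k,np.round(s[k],4))
E
python3 st.py
```

```text
time_s: 1.48
eef_pos: [0.374, 0.0011, 0.2392]
tcp_rot: [-1.57, 0.0, 0.337]
force: [-0.5, -0.7, 0.1]
finger_gap: 0.0001
time_s 1.475
qpos [-2.1630e-01  3.2000e-03 -3.6310e-01  1.2049e+00  4.0000e-04  1.0175e+00]
eef_pos [0.374  0.0011 0.2392]
tcp_rot [-1.5702e+00  2.0000e-04  3.3700e-01]
force [-0.4642 -0.6893  0.0738]
finger_gap 0.0001
```

```bash
python3 -m handwheel '[{"x":0.02,"y":0.02,"z":0,"wx":0,"wy":0,"wz":0.18,"fingers":0},{"x":0.04,"y":0.04,"z":0,"wx":0,"wy":0,"wz":0.36,"fingers":0},{"x":0.06,"y":0.06,"z":0,"wx":0,"wy":0,"wz":0.54,"fingers":0},{"x":0.08,"y":0.08,"z":-0.01,"wx":0,"wy":0,"wz":0.72,"fingers":0},{"x":0.1,"y":0.1,"z":-0.02,"wx":0,"wy":0,"wz":0.9,"fingers":0},{"x":0.12,"y":0.12,"z":-0.03,"wx":0,"wy":0,"wz":1.08,"fingers":0},{"x":0.14,"y":0.14,"z":-0.045,"wx":0,"wy":0,"wz":1.26,"fingers":0},{"x":0.147,"y":0.151,"z":-0.06,"wx":0,"wy":0,"wz":1.44,"fingers":0},{"x":0.147,"y":0.151,"z":-0.07,"wx":0,"wy":0,"wz":1.62,"fingers":0},{"x":0.147,"y":0.151,"z":-0.075,"wx":0,"wy":0,"wz":1.8,"fingers":0},{"x":0.147,"y":0.151,"z":-0.08,"wx":0,"wy":0,"wz":1.95,"fingers":0},{"x":0.147,"y":0.151,"z":-0.08,"wx":0,"wy":0,"wz":1.95,"fingers":0}]'
python3 - <<'E'
from h import *
cap('top','top1');cap('side','side1')
crop('side1',200,150,360,270,4,'side1c');crop('top1',200,170,360,290,4,'top1c')
E
python3 st.py
```

```text
time_s: 2.98
eef_pos: [0.5212, 0.1492, 0.1588]
tcp_rot: [-1.57, -0.001, 2.277]
force: [-0.8, -0.6, 0.3]
finger_gap: -0.0
time_s 3.075
qpos [ 0.1285  0.3293 -0.1736  1.0681 -0.     -0.5751]
eef_pos [0.5215 0.1492 0.1593]
tcp_rot [-1.5706e+00 -1.0000e-04  2.2744e+00]
force [ 0.3834  0.0694 -0.4292]
finger_gap 0.0002
```

View pics/side1c.png

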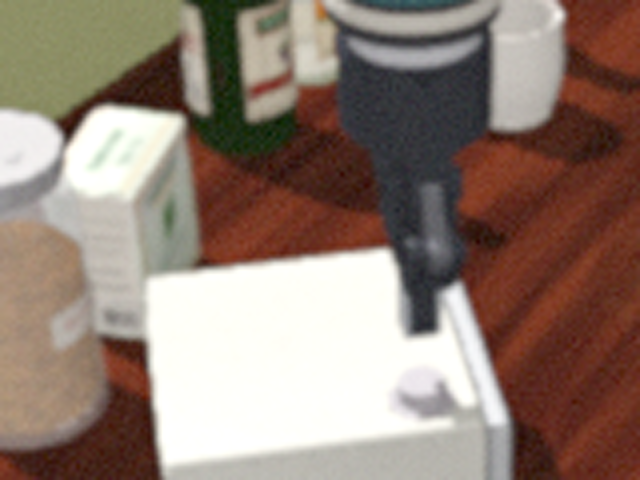

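View pics/top1c.png

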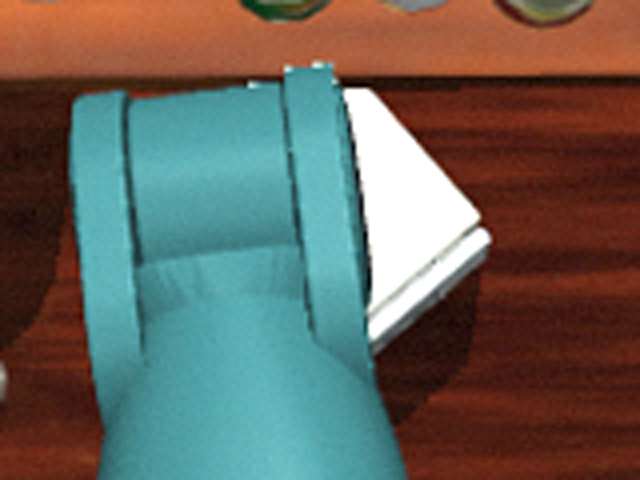

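Run:
```python
from h import *
c=load('side1')
for p in [(.5215,.1492,.151),(.5215,.1492,.125),(.523,.152,.125),(.519,.152,.125),(.5196,.1517,.11)]:
    q=cv2.projectPoints(np.array([p]),c['rvec'],c['tvec'],c['camera_matrix'],None)[0].ravel();print(p,(q-[200,150])*4)
t=load('top1');P=wmap(t);print(np.nanmax(P[185:260,218:295,2]),np.nanmax(P[180:260,218:290,0][P[180:260,218:290,2]<.45]))
print(P[190,270],P[200,240],P[186,300])
```

```text
(0.5215, 0.1492, 0.151) [419.45595971 329.65601503]
(0.5215, 0.1492, 0.125) [420.25827712 368.33321845]
(0.523, 0.152, 0.125) [415.21789319 370.34116126]
(0.519, 0.152, 0.125) [421.69621528 372.57516986]
(0.5196, 0.1517, 0.11) [421.44804532 393.68605001]
0.6597197692247769 0.6984224470558766
[0.60279343 0.12841049 0.47820938] [0.55637231 0.17002999 0.61746594] [0.60893784 0.0706021  0.48469526]
```

```bash
python3 -m handwheel '[{"x":-0.002,"y":0.005,"z":-0.01,"wx":0,"wy":0,"wz":0.013,"fingers":0},{"x":-0.002,"y":0.005,"z":-0.02,"wx":0,"wy":0,"wz":0.013,"fingers":0},{"x":-0.002,"y":0.005,"z":-0.026,"wx":0,"wy":0,"wz":0.013,"fingers":0},{"x":-0.002,"y":0.005,"z":-0.028,"wx":0,"wy":0,"wz":0.013,"fingers":0},{"x":-0.002,"y":0.005,"z":-0.028,"wx":0,"wy":0,"wz":0.013,"fingers":0}]'
python3 - <<'E'
from h import *
cap('side','side2');crop('side2',200,150,360,270,4,'side2c')
E
```

```text
time_s: 3.7
eef_pos: [0.5195, 0.1542, 0.1313]
tcp_rot: [-1.571, -0.0, 2.291]
force: [-0.8, 0.5, 1.6]
finger_gap: 0.0
```

View pics/side2c.png

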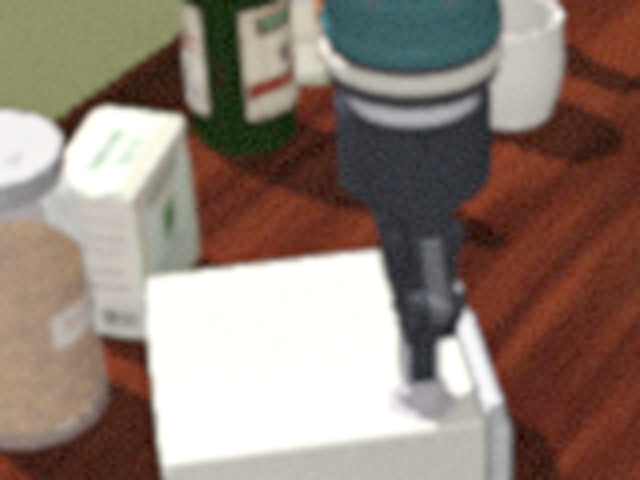

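The fingertips rest on the key and read 1.6 N. Pressing slowly.

```bash
python3 -m handwheel '[{"x":0,"y":0,"z":-0.001,"wx":0,"wy":0,"wz":0,"fingers":0},{"x":0,"y":0,"z":-0.002,"wx":0,"wy":0,"wz":0,"fingers":0},{"x":0,"y":0,"z":-0.003,"wx":0,"wy":0,"wz":0,"fingers":0},{"x":0,"y":0,"z":-0.004,"wx":0,"wy":0,"wz":0,"fingers":0},{"x":0,"y":0,"z":-0.005,"wx":0,"wy":0,"wz":0,"fingers":0},{"x":0,"y":0,"z":-0.005,"wx":0,"wy":0,"wz":0,"fingers":0}]'
python3 -m handwheel '[{"x":0,"y":0,"z":-0.001,"wx":0,"wy":0,"wz":0,"fingers":0},{"x":0,"y":0,"z":-0.002,"wx":0,"wy":0,"wz":0,"fingers":0},{"x":0,"y":0,"z":-0.003,"wx":0,"wy":0,"wz":0,"fingers":0},{"x":0,"y":0,"z":-0.003,"wx":0,"wy":0,"wz":0,"fingers":0}]'
python3 - <<'E'
from h import *
cap('side','side3');crop('side3',200,150,360,270,4,'side3c')
E
```

```text
time_s: 4.5
eef_pos: [0.5197, 0.1542, 0.1263]
tcp_rot: [-1.571, 0.0, 2.291]
force: [0.9, -0.6, 2.6]
finger_gap: -0.0003
time_s: 5.0
eef_pos: [0.5197, 0.1542, 0.1233]
tcp_rot: [-1.571, 0.0, 2.291]
force: [1.7, -1.3, 3.6]
finger_gap: -0.0001
```

View pics/side3c.png

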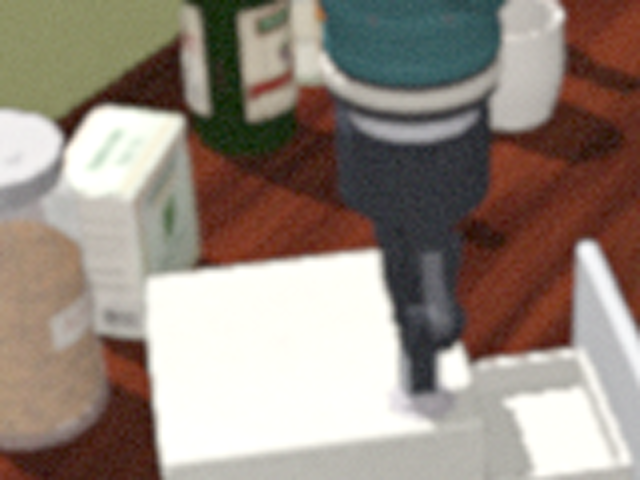

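The drawer is out. Next I'll lift and go above the white tin.

```bash
python3 -m handwheel '[{"x":0,"y":0,"z":0.02,"wx":0,"wy":0,"wz":0,"fingers":0},{"x":0,"y":0,"z":0.06,"wx":0,"wy":0,"wz":0,"fingers":0},{"x":-0.005,"y":0.03,"z":0.09,"wx":0,"wy":0,"wz":0,"fingers":0.02},{"x":-0.01,"y":0.08,"z":0.09,"wx":0,"wy":0,"wz":0,"fingers":0.085},{"x":-0.015,"y":0.13,"z":0.07,"wx":0,"wy":0,"wz":0,"fingers":0.085},{"x":-0.02,"y":0.18,"z":0.04,"wx":0,"wy":0,"wz":0,"fingers":0.085},{"x":-0.025,"y":0.219,"z":0.02,"wx":0,"wy":0,"wz":0,"fingers":0.085},{"x":-0.025,"y":0.219,"z":0.01,"wx":0,"wy":0,"wz":0,"fingers":0.085},{"x":-0.025,"y":0.219,"z":0.01,"wx":0,"wy":0,"wz":0,"fingers":0.085}]'
python3 - <<'E'
from h import *
cap('side','side4');cap('top','top4');crop('side4',180,260,340,420,3.5,'side4c')
E
```

```text
time_s: 6.18
eef_pos: [0.4939, 0.3727, 0.1325]
tcp_rot: [-1.569, -0.0, 2.291]
force: [-0.3, -0.4, 0.1]
finger_gap: 0.0853
```

View pics/side4c.png

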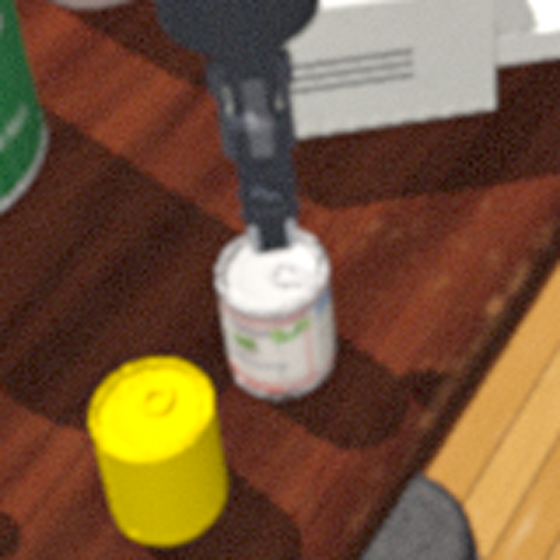

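View pics/top4.png

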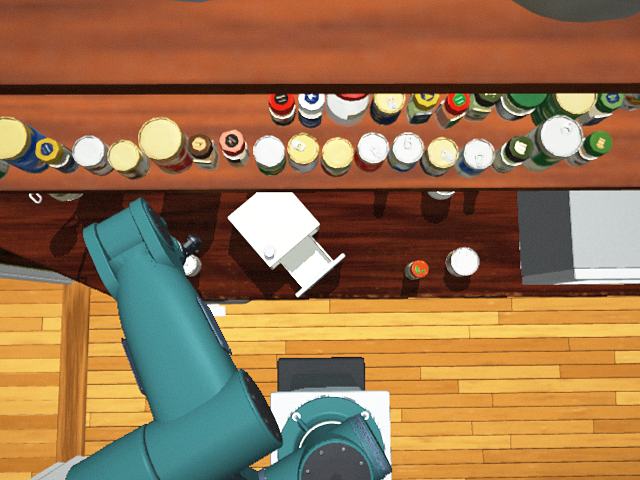

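Run:
```python
from h import *
c=load('side4')
for p in [(.522,.341,.125),(.466,.405,.125),(.494,.373,.125),(.4945,.373,.072),(.4945,.373,.0)]:
    q=cv2.projectPoints(np.array([p]),c['rvec'],c['tvec'],c['camera_matrix'],None)[0].ravel();print(p,(q-[180,260])*3.5)
crop('top4',220,180,360,300,5,'top4c')
R=cv2.Rodrigues(c['rvec'])[0];print(-R.T@np.array(c['tvec']).ravel())
```

```text
(0.522, 0.341, 0.125) [255.12821688 134.88803426]
(0.466, 0.405, 0.125) [273.53048871 258.117334  ]
(0.494, 0.373, 0.125) [263.94828765 193.95091274]
(0.4945, 0.373, 0.072) [271.68345207 262.32201351]
(0.4945, 0.373, 0.0) [282.27014358 347.4095154 ]
[0.13879325 0.79414449 0.71755291]
```

View pics/top4c.png

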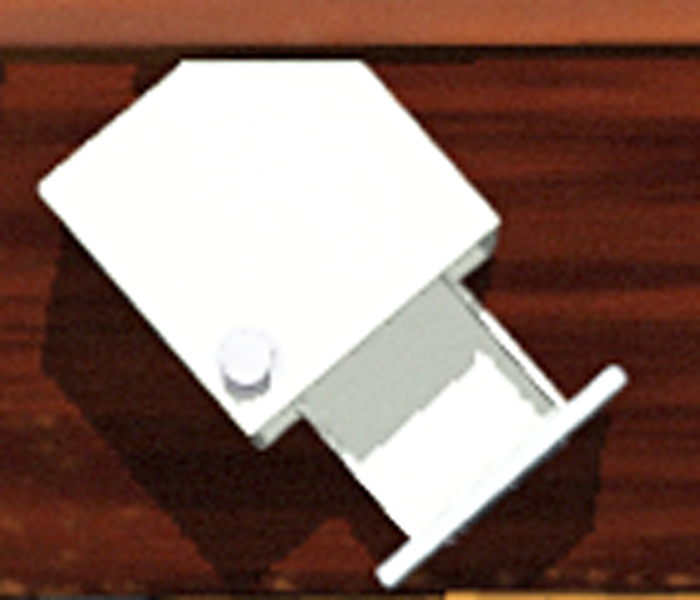

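View pics/side4.png

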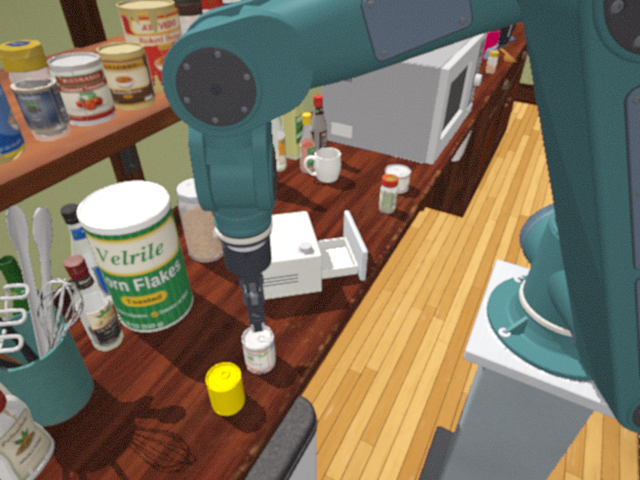

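```bash
python3 -m handwheel '[{"x":-0.001,"y":0.002,"z":-0.02,"wx":0,"wy":0,"wz":0,"fingers":0.085},{"x":-0.001,"y":0.002,"z":-0.04,"wx":0,"wy":0,"wz":0,"fingers":0.085},{"x":-0.001,"y":0.002,"z":-0.055,"wx":0,"wy":0,"wz":0,"fingers":0.085},{"x":-0.001,"y":0.002,"z":-0.07,"wx":0,"wy":0,"wz":0,"fingers":0.085},{"x":-0.001,"y":0.002,"z":-0.085,"wx":0,"wy":0,"wz":0,"fingers":0.085},{"x":-0.001,"y":0.002,"z":-0.095,"wx":0,"wy":0,"wz":0,"fingers":0.085},{"x":-0.001,"y":0.002,"z":-0.095,"wx":0,"wy":0,"wz":0,"fingers":0.085}]'
python3 - <<'E'
from h import *
cap('side','side5');crop('side5',180,260,340,420,3.5,'side5c')
E
```

```text
time_s: 7.15
eef_pos: [0.4932, 0.3751, 0.0376]
tcp_rot: [-1.57, -0.0, 2.291]
force: [-0.0, -0.1, 0.9]
finger_gap: 0.085
```

View pics/side5c.png

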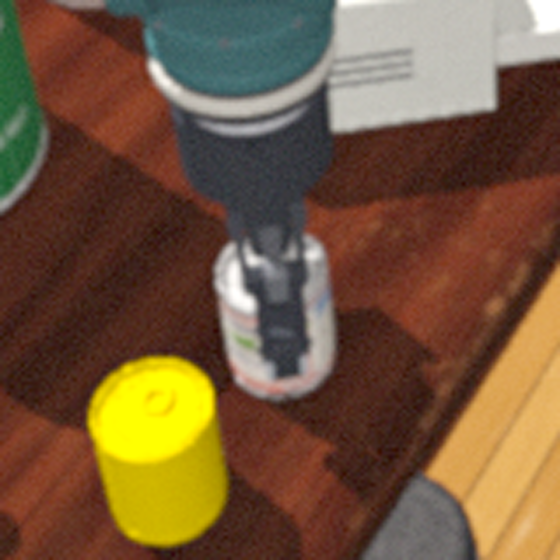

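The fingers straddle the tin. Closing in stages.

```bash
python3 -m handwheel '[{"x":0,"y":0,"z":0,"wx":0,"wy":0,"wz":0,"fingers":0.076},{"x":0,"y":0,"z":0,"wx":0,"wy":0,"wz":0,"fingers":0.07},{"x":0,"y":0,"z":0,"wx":0,"wy":0,"wz":0,"fingers":0.065},{"x":0,"y":0,"z":0,"wx":0,"wy":0,"wz":0,"fingers":0.061},{"x":0,"y":0,"z":0,"wx":0,"wy":0,"wz":0,"fingers":0.05},{"x":0,"y":0,"z":0,"wx":0,"wy":0,"wz":0,"fingers":0.04},{"x":0,"y":0,"z":0,"wx":0,"wy":0,"wz":0,"fingers":0.04}]'
python3 -m handwheel '[{"x":0,"y":0,"z":0.005,"wx":0,"wy":0,"wz":0,"fingers":0.04},{"x":0,"y":0,"z":0.015,"wx":0,"wy":0,"wz":0,"fingers":0.04},{"x":0,"y":0,"z":0.03,"wx":0,"wy":0,"wz":0,"fingers":0.04},{"x":0,"y":0,"z":0.05,"wx":0,"wy":0,"wz":0,"fingers":0.04},{"x":0,"y":0,"z":0.08,"wx":0,"wy":0,"wz":0,"fingers":0.04},{"x":0,"y":0,"z":0.11,"wx":0,"wy":0,"wz":0,"fingers":0.04},{"x":0,"y":0,"z":0.13,"wx":0,"wy":0,"wz":0,"fingers":0.04},{"x":0,"y":0,"z":0.13,"wx":0,"wy":0,"wz":0,"fingers":0.04}]'
python3 - <<'E'
from h import *
cap('side','side6');crop('side6',180,160,340,320,3.5,'side6c')
# drawer geometry from top4
c=load('top4');K=c['camera_matrix'];R=cv2.Rodrigues(c['rvec'])[0];t=np.array(c['tvec']).ravel();C=-R.T@t
def ray(x,y,zw):
    d=R.T@(np.linalg.inv(K)@np.array([220+x/5-.4,180+y/5-.4,1.])); return C+d*(zw-C[2])/d[2]
cen=np.array([.6005,.1425]);a=np.radians(41.2);B=np.array([[np.cos(a),np.sin(a)],[-np.sin(a),np.cos(a)]])
for n,x,y,z in [('L',38,188,.11),('F',254,436,.11),('R',499,222,.11),('panel out L',390,588,.1),('panel in L',376,570,.1),('panel in R',612,366,.1),('panel out R',628,380,.1),('wallL',302,412,.038),('wallR',440,280,.038),('key',248,355,.125)]:
    p=ray(x,y,z);print(n,np.round(p,4),np.round(B@(p[:2]-cen),4))
E
```

```text
time_s: 8.07
eef_pos: [0.4936, 0.3753, 0.0387]
tcp_rot: [-1.571, 0.0, 2.291]
force: [-1.4, 0.3, 5.6]
finger_gap: 0.0561
time_s: 9.07
eef_pos: [0.4942, 0.3757, 0.1703]
tcp_rot: [-1.574, 0.001, 2.291]
force: [0.6, 0.1, -2.7]
finger_gap: 0.0559
L [0.6107 0.2603 0.11  ] [0.0853 0.082 ]
F [0.4821 0.1495 0.11  ] [-0.0845  0.0832]
R [0.5916 0.0235 0.11  ] [-0.0851 -0.0836]
panel out L [0.4046 0.0808 0.1   ] [-0.188   0.0826]
panel in L [0.4138 0.0879 0.1   ] [-0.1764  0.0818]
panel in R [ 0.5176 -0.0343  0.1   ] [-0.1788 -0.0785]
panel out R [ 0.5103 -0.0425  0.1   ] [-0.1897 -0.0798]
wallL [0.5002 0.1281 0.038 ] [-0.085   0.0552]
wallR [0.571  0.0536 0.038 ] [-0.0807 -0.0474]
key [0.5221 0.1516 0.125 ] [-0.053   0.0585]
```

View pics/side6c.png

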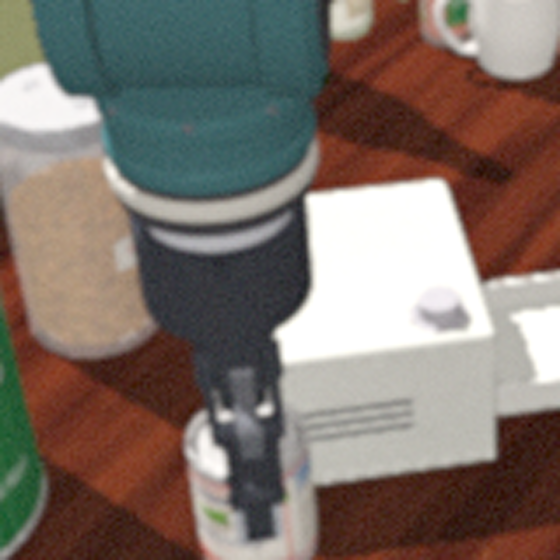

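```bash
python3 -m handwheel '[{"x":0,"y":-0.01,"z":0.02,"wx":0,"wy":0,"wz":0,"fingers":0.04},{"x":0,"y":-0.03,"z":0.04,"wx":0,"wy":0,"wz":0,"fingers":0.04},{"x":0,"y":-0.06,"z":0.045,"wx":0,"wy":0,"wz":0,"fingers":0.04},{"x":0,"y":-0.1,"z":0.045,"wx":0,"wy":0,"wz":0,"fingers":0.04},{"x":0,"y":-0.14,"z":0.045,"wx":0,"wy":0,"wz":0,"fingers":0.04},{"x":0.002,"y":-0.18,"z":0.045,"wx":0,"wy":0,"wz":0,"fingers":0.04},{"x":0.005,"y":-0.22,"z":0.045,"wx":0,"wy":0,"wz":0,"fingers":0.04},{"x":0.005,"y":-0.26,"z":0.045,"wx":0,"wy":0,"wz":0,"fingers":0.04},{"x":0.005,"y":-0.29,"z":0.045,"wx":0,"wy":0,"wz":0,"fingers":0.04},{"x":0.005,"y":-0.31,"z":0.045,"wx":0,"wy":0,"wz":0,"fingers":0.04},{"x":0.005,"y":-0.321,"z":0.045,"wx":0,"wy":0,"wz":0,"fingers":0.04},{"x":0.005,"y":-0.321,"z":0.035,"wx":0,"wy":0,"wz":0,"fingers":0.04}]'
python3 - <<'E'
from h import *
c=cap('side','side7');crop('side7',240,120,400,280,3.5,'side7c')
s=r.state();x,y,z=s['eef_pos'];print(x,y,z,s['finger_gap'])
for p in [(x,y,z-.0387+.072),(x,y,z-.0387),(.5,.055,.018)]:
    q=cv2.projectPoints(np.array([p]),c['rvec'],c['tvec'],c['camera_matrix'],None)[0].ravel();print(p,(q-[240,120])*3.5)
E
```

```text
time_s: 10.62
eef_pos: [0.4987, 0.0537, 0.2034]
tcp_rot: [-1.572, 0.001, 2.29]
force: [-0.3, -0.4, -2.3]
finger_gap: 0.0561
0.49806798735351543 0.05429020334482682 0.2017355652105067 0.056172574693955916
(np.float64(0.49806798735351543), np.float64(0.05429020334482682), np.float64(0.23503556521050673)) [336.42802614 211.41911926]
(np.float64(0.49806798735351543), np.float64(0.05429020334482682), np.float64(0.16303556521050672)) [333.41803921 310.01827221]
(0.5, 0.055, 0.018) [325.15146731 483.81417815]
```

View pics/side7c.png

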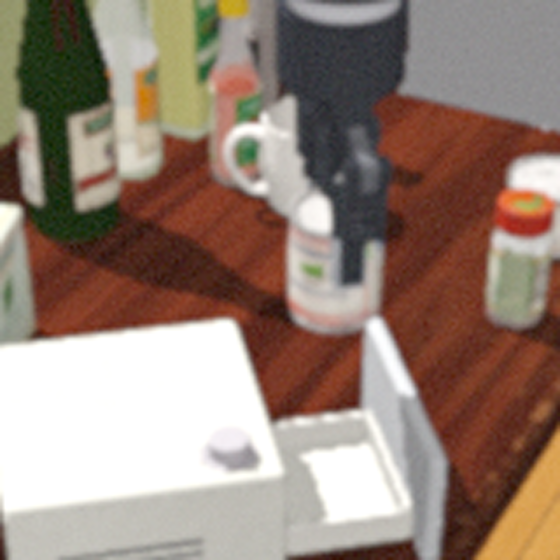

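```bash
python3 -m handwheel '[{"x":0.001,"y":0,"z":-0.02,"wx":0,"wy":0,"wz":0,"fingers":0.04},{"x":0.001,"y":0,"z":-0.045,"wx":0,"wy":0,"wz":0,"fingers":0.04},{"x":0.001,"y":0,"z":-0.07,"wx":0,"wy":0,"wz":0,"fingers":0.04},{"x":0.001,"y":0,"z":-0.09,"wx":0,"wy":0,"wz":0,"fingers":0.04},{"x":0.001,"y":0,"z":-0.105,"wx":0,"wy":0,"wz":0,"fingers":0.04},{"x":0.001,"y":0,"z":-0.118,"wx":0,"wy":0,"wz":0,"fingers":0.04},{"x":0.001,"y":0,"z":-0.127,"wx":0,"wy":0,"wz":0,"fingers":0.04},{"x":0.001,"y":0,"z":-0.13,"wx":0,"wy":0,"wz":0,"fingers":0.04},{"x":0.001,"y":0,"z":-0.13,"wx":0,"wy":0,"wz":0,"fingers":0.04}]'
python3 - <<'E'
from h import *
c=cap('side','side8');crop('side8',240,150,400,310,3.5,'side8c')
s=r.state();print(s['eef_pos'],s['force'])
E
```

```text
time_s: 11.8
eef_pos: [0.4996, 0.0543, 0.0734]
tcp_rot: [-1.571, 0.0, 2.291]
force: [-0.4, 0.2, -3.1]
finger_gap: 0.0562
[0.49974217 0.05425579 0.07356103] [ 0.24236094  0.81351398 -2.21341805]
```

View pics/side8c.png

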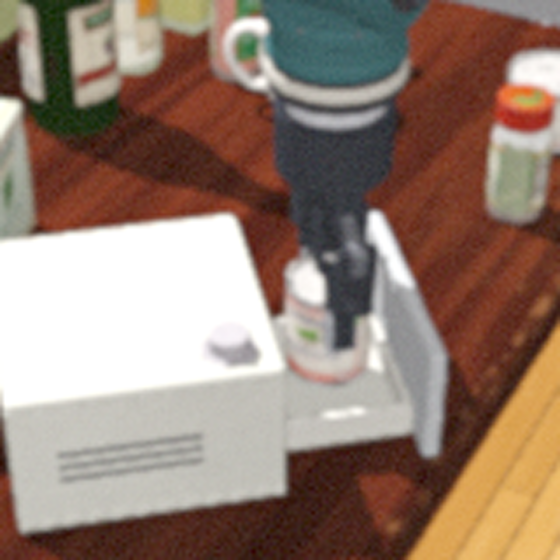

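```bash
python3 -m handwheel '[{"x":0,"y":0,"z":-0.005,"wx":0,"wy":0,"wz":0,"fingers":0.04},{"x":0,"y":0,"z":-0.009,"wx":0,"wy":0,"wz":0,"fingers":0.04},{"x":0,"y":0,"z":-0.012,"wx":0,"wy":0,"wz":0,"fingers":0.04},{"x":0,"y":0,"z":-0.014,"wx":0,"wy":0,"wz":0,"fingers":0.04},{"x":0,"y":0,"z":-0.015,"wx":0,"wy":0,"wz":0,"fingers":0.04},{"x":0,"y":0,"z":-0.015,"wx":0,"wy":0,"wz":0,"fingers":0.04}]'
python3 -m handwheel '[{"x":0,"y":0,"z":-0.001,"wx":0,"wy":0,"wz":0,"fingers":0.04},{"x":0,"y":0,"z":-0.001,"wx":0,"wy":0,"wz":0,"fingers":0.04}]'
python3 -m handwheel '[{"x":0,"y":0,"z":-0.001,"wx":0,"wy":0,"wz":0,"fingers":0.04},{"x":0,"y":0,"z":-0.001,"wx":0,"wy":0,"wz":0,"fingers":0.04}]'
```

```text
time_s: 12.6
eef_pos: [0.4996, 0.0543, 0.0583]
tcp_rot: [-1.571, -0.0, 2.291]
force: [0.1, 0.1, -2.3]
finger_gap: 0.056
time_s: 12.85
eef_pos: [0.4996, 0.0543, 0.0573]
tcp_rot: [-1.571, 0.0, 2.291]
force: [0.3, -0.3, -2.7]
finger_gap: 0.056
time_s: 13.1
eef_pos: [0.4996, 0.0543, 0.0566]
tcp_rot: [-1.571, 0.0, 2.291]
force: [-2.4, -0.3, 4.9]
finger_gap: 0.0561
```

Contact: the tin is on the drawer floor. Releasing gently and lifting.

```bash
python3 -m handwheel '[{"x":0,"y":0,"z":0,"wx":0,"wy":0,"wz":0,"fingers":0.058},{"x":0,"y":0,"z":0,"wx":0,"wy":0,"wz":0,"fingers":0.062},{"x":0,"y":0,"z":0,"wx":0,"wy":0,"wz":0,"fingers":0.068},{"x":0,"y":0,"z":0,"wx":0,"wy":0,"wz":0,"fingers":0.072},{"x":0,"y":0,"z":0,"wx":0,"wy":0,"wz":0,"fingers":0.072}]'
python3 -m handwheel '[{"x":0,"y":0,"z":0.01,"wx":0,"wy":0,"wz":0,"fingers":0.072},{"x":0,"y":0,"z":0.025,"wx":0,"wy":0,"wz":0,"fingers":0.072},{"x":0,"y":0,"z":0.045,"wx":0,"wy":0,"wz":0,"fingers":0.072},{"x":0,"y":0,"z":0.07,"wx":0,"wy":0,"wz":0,"fingers":0.072},{"x":0,"y":0,"z":0.1,"wx":0,"wy":0,"wz":0,"fingers":0.072},{"x":0,"y":0,"z":0.13,"wx":0,"wy":0,"wz":0,"fingers":0.072}]'
python3 - <<'E'
from h import *
c=cap('side','side9');crop('side9',240,130,400,290,3.5,'side9c')
s=r.state();print(s['eef_pos'],s['force'])
E
```

```text
time_s: 13.72
eef_pos: [0.4995, 0.0543, 0.0562]
tcp_rot: [-1.571, -0.0, 2.291]
force: [-0.1, 0.6, 0.5]
finger_gap: 0.0721
time_s: 14.48
eef_pos: [0.4994, 0.0543, 0.188]
tcp_rot: [-1.571, 0.0, 2.291]
force: [0.5, 0.3, -0.4]
finger_gap: 0.0721
[0.50066645 0.05422796 0.19140774] [0.12518247 0.79625872 4.52330747]
```

View pics/side9c.png

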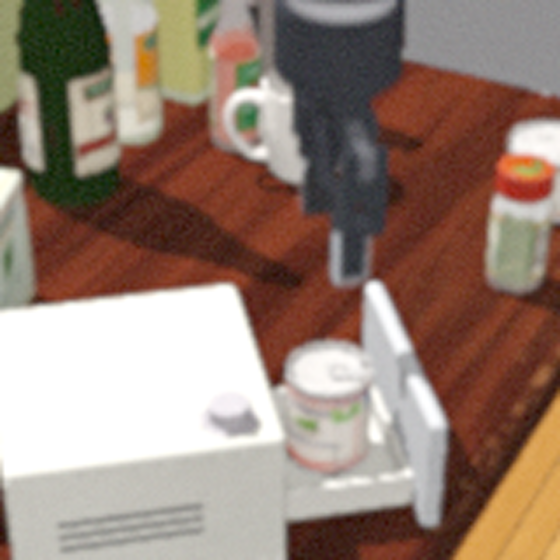

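The tin stands upright in the drawer. Next I'll move in front of the panel with the fingers closed.

```bash
python3 -m handwheel '[{"x":-0.02,"y":-0.018,"z":0,"wx":0,"wy":0,"wz":0,"fingers":0},{"x":-0.045,"y":-0.04,"z":0,"wx":0,"wy":0,"wz":0,"fingers":0},{"x":-0.07,"y":-0.06,"z":0,"wx":0,"wy":0,"wz":0,"fingers":0},{"x":-0.072,"y":-0.062,"z":-0.02,"wx":0,"wy":0,"wz":0,"fingers":0},{"x":-0.072,"y":-0.062,"z":-0.05,"wx":0,"wy":0,"wz":0,"fingers":0},{"x":-0.072,"y":-0.062,"z":-0.08,"wx":0,"wy":0,"wz":0,"fingers":0},{"x":-0.072,"y":-0.062,"z":-0.1,"wx":0,"wy":0,"wz":0,"fingers":0},{"x":-0.072,"y":-0.062,"z":-0.112,"wx":0,"wy":0,"wz":0,"fingers":0},{"x":-0.072,"y":-0.062,"z":-0.112,"wx":0,"wy":0,"wz":0,"fingers":0}]'
python3 - <<'E'
from h import *
c=cap('side','side10');crop('side10',260,130,420,290,3.5,'side10c')
s=r.state();print(s['eef_pos'],s['force'])
a=np.radians(41.2);B=np.array([[np.cos(a),np.sin(a)],[-np.sin(a),np.cos(a)]]);print(B@(np.array(s['eef_pos'][:2])-[.6005,.1425]))
E
```

```text
time_s: 15.65
eef_pos: [0.4273, -0.0077, 0.0742]
tcp_rot: [-1.57, -0.001, 2.291]
force: [0.6, 0.4, 0.5]
finger_gap: 0.0002
[ 0.42768405 -0.00777421  0.07469125] [ 0.37783519 -0.15852939  0.35967774]
[-0.22901334  0.00076348]
```

View pics/side10c.png

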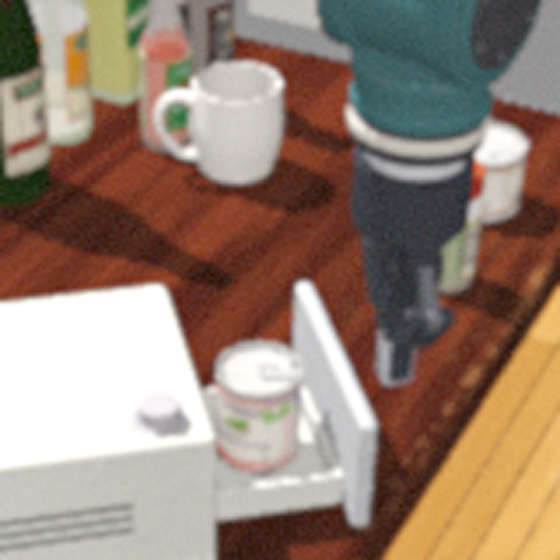

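```bash
python3 -m handwheel '[{"x":0.006,"y":0.0053,"z":0,"wx":0,"wy":0,"wz":0,"fingers":0},{"x":0.012,"y":0.0105,"z":0,"wx":0,"wy":0,"wz":0,"fingers":0},{"x":0.015,"y":0.0132,"z":0,"wx":0,"wy":0,"wz":0,"fingers":0},{"x":0.0173,"y":0.0152,"z":0,"wx":0,"wy":0,"wz":0,"fingers":0},{"x":0.0196,"y":0.0171,"z":0,"wx":0,"wy":0,"wz":0,"fingers":0},{"x":0.0218,"y":0.0191,"z":0,"wx":0,"wy":0,"wz":0,"fingers":0},{"x":0.0241,"y":0.0211,"z":0,"wx":0,"wy":0,"wz":0,"fingers":0},{"x":0.0263,"y":0.0231,"z":0,"wx":0,"wy":0,"wz":0,"fingers":0},{"x":0.0286,"y":0.025,"z":0,"wx":0,"wy":0,"wz":0,"fingers":0},{"x":0.0316,"y":0.0277,"z":0,"wx":0,"wy":0,"wz":0,"fingers":0},{"x":0.0346,"y":0.0303,"z":0,"wx":0,"wy":0,"wz":0,"fingers":0},{"x":0.0376,"y":0.0329,"z":0,"wx":0,"wy":0,"wz":0,"fingers":0}]'
cat > chk.py <<'E'
from h import *
import sys
n=sys.argv[1]
c=cap('side',n);crop(n,240,130,400,290,3.5,n+'c')
s=r.state();print(s['eef_pos'],s['force'])
a=np.radians(41.2);B=np.array([[np.cos(a),np.sin(a)],[-np.sin(a),np.cos(a)]]);print(B@(np.array(s['eef_pos'][:2])-[.6005,.1425]),'F',B@np.array(s['force'])[:2])
E
python3 chk.py side11
```

```text
time_s: 17.2
eef_pos: [0.465, 0.0247, 0.0743]
tcp_rot: [-1.569, 0.001, 2.29]
force: [-2.8, -5.5, 2.1]
finger_gap: -0.0001
[0.46532154 0.02500367 0.07427245] [-2.32545652 -4.03936943  0.37699987]
[-0.17910388  0.00063464] F [-4.41039822 -1.50752808]
```

View pics/side11c.png

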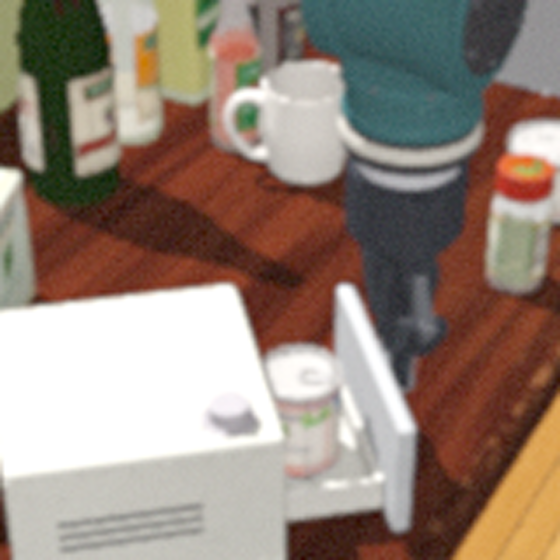

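```bash
python3 -m handwheel '[{"x":0.0038,"y":0.0033,"z":0,"wx":0,"wy":0,"wz":0,"fingers":0},{"x":0.0075,"y":0.0066,"z":0,"wx":0,"wy":0,"wz":0,"fingers":0},{"x":0.0113,"y":0.0099,"z":0,"wx":0,"wy":0,"wz":0,"fingers":0},{"x":0.015,"y":0.0132,"z":0,"wx":0,"wy":0,"wz":0,"fingers":0},{"x":0.0188,"y":0.0165,"z":0,"wx":0,"wy":0,"wz":0,"fingers":0},{"x":0.0226,"y":0.0198,"z":0,"wx":0,"wy":0,"wz":0,"fingers":0},{"x":0.0263,"y":0.0231,"z":0,"wx":0,"wy":0,"wz":0,"fingers":0},{"x":0.0301,"y":0.0263,"z":0,"wx":0,"wy":0,"wz":0,"fingers":0},{"x":0.0331,"y":0.029,"z":0,"wx":0,"wy":0,"wz":0,"fingers":0},{"x":0.0361,"y":0.0316,"z":0,"wx":0,"wy":0,"wz":0,"fingers":0}]'
python3 chk.py side12
```

```text
time_s: 18.5
eef_pos: [0.5013, 0.056, 0.0743]
tcp_rot: [-1.569, 0.001, 2.29]
force: [-2.0, -8.1, 1.7]
finger_gap: 0.0001
[0.50158227 0.05631724 0.07426565] [-0.89307313 -4.99827243  1.06559424]
[-0.13119485  0.00031087] F [-3.9642709  -3.17251683]
```

View pics/side12c.png

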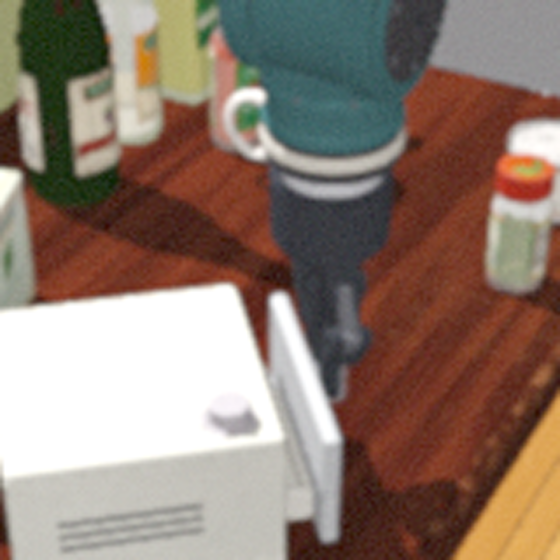

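```bash
python3 -m handwheel '[{"x":0.0015,"y":0.0013,"z":0,"wx":0,"wy":0,"wz":0,"fingers":0},{"x":0.003,"y":0.0026,"z":0,"wx":0,"wy":0,"wz":0,"fingers":0},{"x":0.0045,"y":0.004,"z":0,"wx":0,"wy":0,"wz":0,"fingers":0},{"x":0.006,"y":0.0053,"z":0,"wx":0,"wy":0,"wz":0,"fingers":0},{"x":0.0075,"y":0.0066,"z":0,"wx":0,"wy":0,"wz":0,"fingers":0},{"x":0.009,"y":0.0079,"z":0,"wx":0,"wy":0,"wz":0,"fingers":0},{"x":0.0105,"y":0.0092,"z":0,"wx":0,"wy":0,"wz":0,"fingers":0},{"x":0.012,"y":0.0105,"z":0,"wx":0,"wy":0,"wz":0,"fingers":0}]'
python3 chk.py side13
```

```text
time_s: 19.55
eef_pos: [0.5131, 0.0663, 0.0743]
tcp_rot: [-1.569, 0.001, 2.29]
force: [-2.7, -9.8, 2.8]
finger_gap: -0.0004
[0.51322075 0.06648546 0.07422045] [-2.71972053 -7.87289206  1.60893532]
[-0.11574019  0.00029545] F [-7.2321493  -4.13223012]
```

View pics/side13c.png

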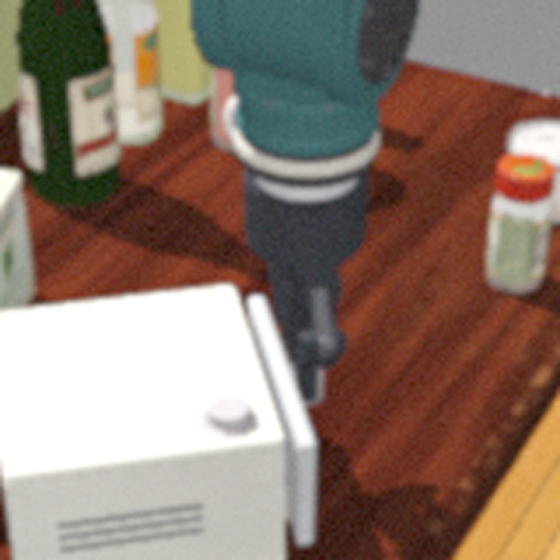

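```bash
python3 -m handwheel '[{"x":0.0008,"y":0.0007,"z":0,"wx":0,"wy":0,"wz":0,"fingers":0},{"x":0.0015,"y":0.0013,"z":0,"wx":0,"wy":0,"wz":0,"fingers":0},{"x":0.0023,"y":0.002,"z":0,"wx":0,"wy":0,"wz":0,"fingers":0},{"x":0.003,"y":0.0026,"z":0,"wx":0,"wy":0,"wz":0,"fingers":0}]'
python3 chk.py side14
```

```text
time_s: 20.1
eef_pos: [0.5161, 0.0689, 0.0742]
tcp_rot: [-1.569, 0.001, 2.29]
force: [-1.7, -8.1, 2.1]
finger_gap: 0.0003
[0.51615897 0.06899141 0.07424662] [-1.75038354 -9.54064275  1.72498653]
[-0.11187878  0.00024559] F [-7.60133549 -6.02556266]
```

View pics/side14c.png

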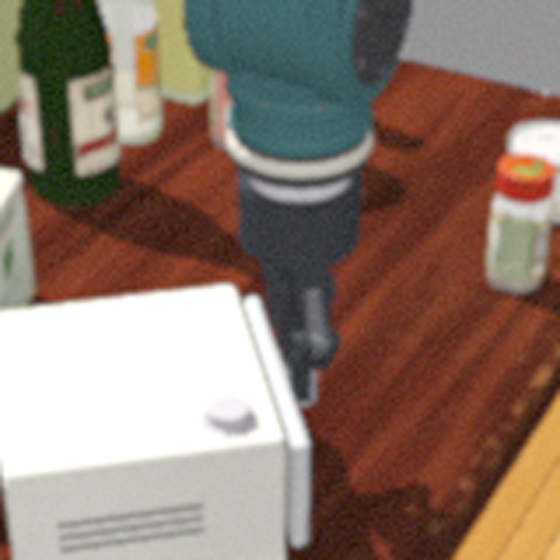

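```bash
python3 -m handwheel '[{"x":0.0008,"y":0.0007,"z":0,"wx":0,"wy":0,"wz":0,"fingers":0},{"x":0.0015,"y":0.0013,"z":0,"wx":0,"wy":0,"wz":0,"fingers":0},{"x":0.0015,"y":0.0013,"z":0,"wx":0,"wy":0,"wz":0,"fingers":0}]'
python3 chk.py side15
python3 -m handwheel '[{"x":0.0008,"y":0.0007,"z":0,"wx":0,"wy":0,"wz":0,"fingers":0},{"x":0.0008,"y":0.0007,"z":0,"wx":0,"wy":0,"wz":0,"fingers":0}]'
python3 chk.py side16
```

```text
time_s: 20.52
eef_pos: [0.5177, 0.0704, 0.0742]
tcp_rot: [-1.569, 0.001, 2.29]
force: [-1.0, -7.6, 2.1]
finger_gap: -0.0
[0.51769319 0.07038797 0.07424412] [-0.5812403  -8.09075601  1.40986151]
[-0.10980451  0.00028581] F [-5.76662958 -5.70474859]
time_s: 20.82
eef_pos: [0.5185, 0.0711, 0.0742]
tcp_rot: [-1.569, 0.001, 2.29]
force: [-1.7, -7.8, 1.7]
finger_gap: -0.0001
[0.51849105 0.07109058 0.07423994] [-1.68191668 -7.89314309  1.778158  ]
[-0.10874139  0.00028892] F [-6.46462934 -4.83105775]
```

View pics/side16c.png

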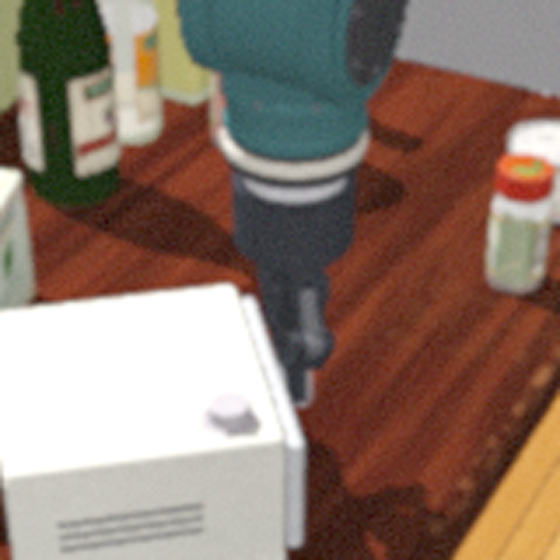

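Run:
```python
from h import *
ims=[]
for n in ['side0','side9','side13','side14','side15','side16']:
    Q=wmap(load(n)); q=Q[235:262,290:325].reshape(-1,3); k=q[(q[:,2]>.113)&(abs(q[:,0]-.518)<.02)&(abs(q[:,1]-.155)<.02)]
    print(n,len(k),np.percentile(k[:,2],[50,80,95]))
    im=cv2.imread('pics/%s.png'%n)[225:300,280:345]; ims.append(cv2.resize(im,None,fx=4,fy=4))
cv2.imwrite('pics/cmp.png',np.vstack([np.hstack(ims[:3]),np.hstack(ims[3:])]))
```

```text
side0 128 [0.12351441 0.12468746 0.12586361]
side9 129 [0.12344805 0.12496906 0.12602493]
side13 115 [0.12086824 0.1219532  0.12296546]
side14 115 [0.12074997 0.12216261 0.12295259]
side15 127 [0.12311254 0.12459233 0.12554092]
side16 128 [0.12287701 0.12446059 0.12539575]
```

View pics/cmp.png

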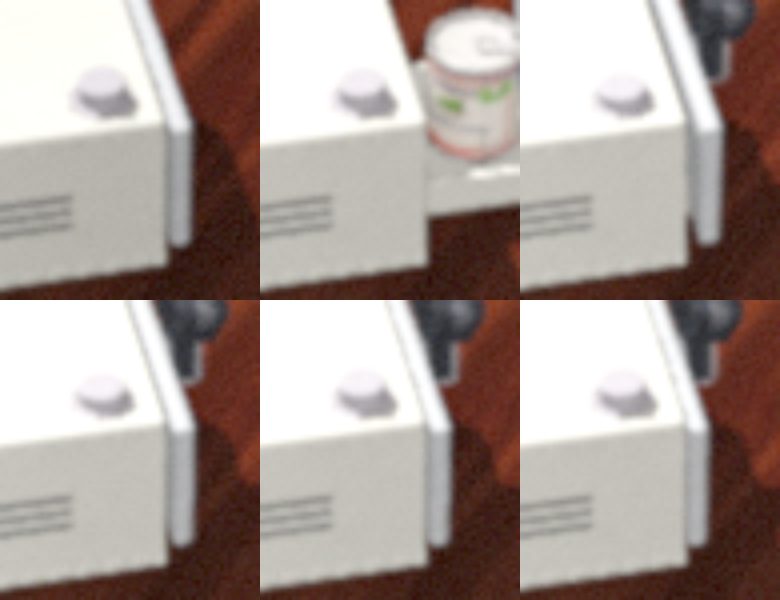

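The key snapped back up, from 0.122 to 0.1246, so the drawer has latched. Backing off along -x of the caddy.

```bash
python3 -m handwheel '[{"x":-0.0015,"y":-0.0013,"z":0,"wx":0,"wy":0,"wz":0,"fingers":0},{"x":-0.003,"y":-0.0026,"z":0,"wx":0,"wy":0,"wz":0,"fingers":0},{"x":-0.006,"y":-0.0053,"z":0,"wx":0,"wy":0,"wz":0,"fingers":0},{"x":-0.012,"y":-0.0105,"z":0,"wx":0,"wy":0,"wz":0,"fingers":0},{"x":-0.025,"y":-0.022,"z":0,"wx":0,"wy":0,"wz":0,"fingers":0},{"x":-0.04,"y":-0.035,"z":0,"wx":0,"wy":0,"wz":0,"fingers":0},{"x":-0.06,"y":-0.052,"z":0.01,"wx":0,"wy":0,"wz":0,"fingers":0},{"x":-0.08,"y":-0.07,"z":0.04,"wx":0,"wy":0,"wz":0,"fingers":0},{"x":-0.1,"y":-0.088,"z":0.08,"wx":0,"wy":0,"wz":0,"fingers":0},{"x":-0.11,"y":-0.12,"z":0.12,"wx":0,"wy":0,"wz":0,"fingers":0},{"x":-0.11,"y":-0.15,"z":0.15,"wx":0,"wy":0,"wz":0,"fingers":0},{"x":-0.11,"y":-0.15,"z":0.15,"wx":0,"wy":0,"wz":0,"fingers":0}]'
python3 -m handwheel '[{"x":0,"y":0,"z":0,"wx":0,"wy":0,"wz":0,"fingers":0},{"x":0,"y":0,"z":0,"wx":0,"wy":0,"wz":0,"fingers":0},{"x":0,"y":0,"z":0,"wx":0,"wy":0,"wz":0,"fingers":0},{"x":0,"y":0,"z":0,"wx":0,"wy":0,"wz":0,"fingers":0},{"x":0,"y":0,"z":0,"wx":0,"wy":0,"wz":0,"fingers":0},{"x":0,"y":0,"z":0,"wx":0,"wy":0,"wz":0,"fingers":0}]'
python3 - <<'E'
from h import *
cap('side','sideF');cap('top','topF')
P=wmap(load('topF'))
ims=[cv2.imread('pics/%s.png'%n) for n in('sideF','topF')]
cv2.imwrite('pics/fin.png',np.hstack([cv2.resize(ims[0][150:430,170:430],None,fx=1.5,fy=1.5),cv2.resize(ims[1][180:320,130:260+140],(405,210)).repeat(2,0)]))
E
```

```text
time_s: 22.38
eef_pos: [0.4086, -0.0801, 0.2259]
tcp_rot: [-1.572, 0.003, 2.288]
force: [0.1, -0.4, -1.5]
finger_gap: -0.0005
time_s: 23.12
eef_pos: [0.4085, -0.0781, 0.2242]
tcp_rot: [-1.571, -0.0, 2.291]
force: [-0.1, -0.1, -0.5]
finger_gap: -0.0003
```

View pics/sideF.png

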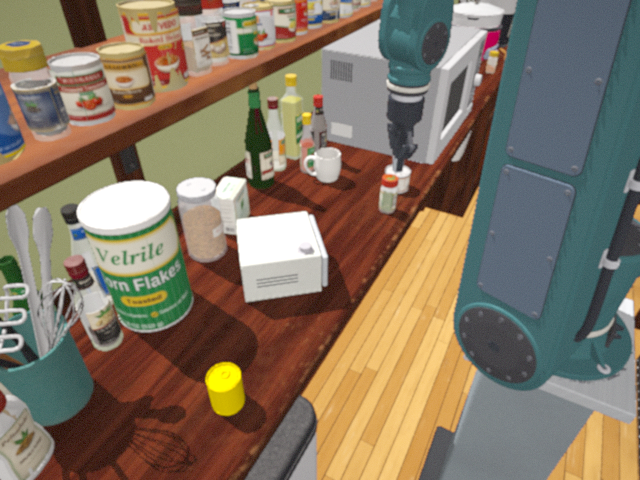

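View pics/topF.png

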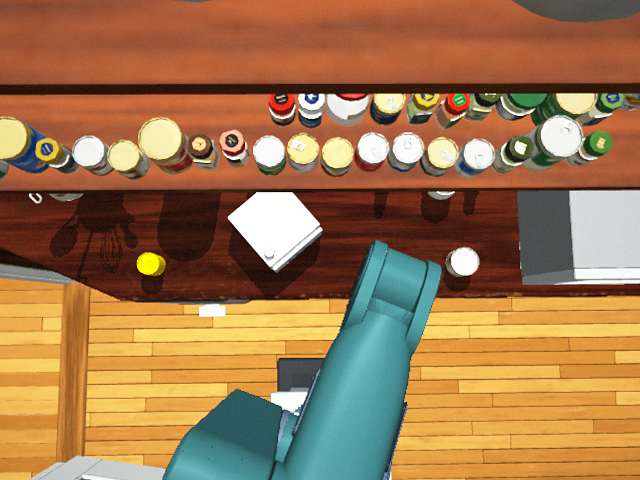

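The drawer is shut with its front at (300,240), as at the start. The key is up. The yellow tin (150,264), the wide tin (462,262) and the jar are where they stood, and the arm touches nothing. Handing in.

```bash
python3 -c "
from station import r
print(r.hand_in())"
```

```text
the job is handed in; nothing more can be done
None
```

The small white tin is in the caddy's drawer and the drawer is latched shut; the job was handed in at about 23 s of the 72 s allowed.

- **Key:** I pressed it about 8 mm with closed fingertips, at about 3.6 N, and the drawer sprang fully out.
- **Tin:** I lifted it and set it down upright on the drawer floor, with a few newtons at contact. I then let go and confirmed in a picture that it stood upright.
- **Drawer:** I pushed the front home slowly, reading at most about 10 N. The key dipped and then snapped back up, from 0.122 to 0.1246 m, which shows the latch caught.

**Last checks:** after I backed off and waited 0.75 s, the drawer was still flush and the key was up. The yellow look-alike, wide tin and jar were where they stood, and the arm touched nothing with the force near zero.

**Oddities:**
- The force reading while pushing had a sideways part of up to about 6 N, which I did not explain.
- The two cameras disagreed by a few millimetres on positions, which was within the clearances.
- The tin could not be seen once the drawer was shut, so its final stance rests on the last view as the drawer went in.

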